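# Clear the jammed flower foot from the feed chute

## Robot

A 7-joint arm with a two-finger parallel gripper is mounted at the origin on the work surface. World frame = base frame: x ahead of the robot, y to its left, z up, the work surface at z = 0. Lengths are in mm, angles in rad, forces in N, time in s.
With the tool pointing down it reaches from about 400 to 900 mm from the base axis. Payload 5.5 kg.
Tool frame: the origin (TCP) lies at the very end of the fingers, on their centre line; the grasp point (between the pads) lies 19 mm behind it (hold_point_z is the distance from the TCP to the grasp point, in mm); x points along the fingers, y is the direction in which the jaws open and shut, and the axes are right-handed (so a half turn about x gives the same grasp; the last joint's range is limited). The gripper opens to 92 mm and grips with 3 to 60 N. Pads are 19 mm wide; open, the fingers measure 130 mm over their backs; the gripper's body (75 mm by 190 mm) begins 47 mm behind the grasp point.
Start: joints at [1.387, 0.501, -0.427, 1.55, 0.221, 1.138, -0.21], TCP at [280.885, -586.177, 226.729] pointing down, gripper open.
Joint ranges: [-2.88, 2.88], [-0.31, 2.03], [-1.54, 1.56], [0.2, 2.42], [-1.41, 4.55], [0.19, 2.02], [-2.57, 2.57]. Speed limits (rad/s): [2.57, 2.57, 3.14, 3.14, 3.14, 3.14, 3.14].

## Interface

Orientations are given as a unit quaternion [w, x, y, z].
In Python, from bench import * gives the robot as it stands.
- The arm moves only by the tool play_rows, never from a script. Its argument "motion" is a list of rows, each a list of 3 entries, a list of its own where there are three numbers: the shift along the tool's x, y, z in units of 0.15 m (1.0 is 0.15 m), then the turn, a rotation vector about the tool's x, y, z in units of 360 degrees (1.0 is 360 degrees), then the opening in per cent of the stroke, from 0 (shut) to 100 (fully open). In form: [[[x, y, z], [wx, wy, wz], hand], ...]. A call has exactly 5 rows; each row is the pose to reach, as a shift and turn from the pose commanded when the call began, along the tool's axes at that moment, turning the shorter way round; what a row does not reach only later rows make up. A row lasts 1/8 s, in which the tool goes at most 62.5 mm and 10.7 degrees, less where a joint would pass 70% of its speed; a pose out of reach is approached as far as the arm can. A call with a number of a shift or a turn outside -1 to 1 is refused whole. A call with a gripper value outside its range is refused whole. The fingers move at their own pace and stop on an object; the grip force is fixed at half the most. Time passes only in rows, so rows that repeat a pose let the fingers close, or fill a call up. It gives the time, the measured TCP pose, the force and the opening at its end, in the units of the state.
- read_state(): the state, without advancing time (a new reading comes with each control period).
- snapshot(name): name is "side" or "top" or "wrist"; returns (picture, depth): 420x560x3 uint8, red, green, blue; 420x560 float32, mm along the optical axis (not along the pixel's ray), 0 where there is no reading.
- camera_info(name): a dict with "intrinsics" (3x3 intrinsics, pixels), "rvec" (rotation vector, rad) and "tvec" (3), from world to camera coordinates, as OpenCV has them. Camera axes: x right, y down, z forward; pixel columns grow to the right and rows downward; lengths in mm; the calibration is good to about 2 mm. A picture is of the moment at which its call begins: read the wrist's pose just before it. camera_info takes no time and is no camera call; for the wrist camera it gives the pose at the moment of the call.
- hand_in(): hands the job in, once; it reports no verdict.
The state is a dict: "t": time; "joint_positions": joint angles; "joint_vel": joint speeds; "effort": joint torques, N m; "tcp_pos": TCP position; "orientation": TCP orientation; "ft_force": force on the tool from outside, world axes, zero at the start; "torque": the same for the moment, N m; "width": finger opening in mm.
Only numpy, scipy, OpenCV 4.12 (cv2) and the standard library are available. Lean on these libraries where they do the work, as an engineer would, in place of code of your own. Each camera call takes 0.05 s, during which the arm holds its last target. There are 200 camera calls.

## Task

A turned wooden flower foot has jammed at the bottom of the feed chute, its flange caught under the two keeper rails. Nudge it back up the chute until it is clear of the rails, then lift it out and leave it standing upright in the shallow plywood tray. Leave the spare foot standing on the table where it is.

Things in the scene. Friction and masses are not known exactly. Their poses are not given: they have to be found in the camera images.
- foot_mid (a point): Jammed wooden flower foot, 75 g; point: centre of its axis, 26 mm above its underside; z: its axis. Flange 62 mm across, 9 thick; on it a tapered round body, 42 mm across at the flange, 31 at the flat top, 36 where best gripped, 37 above the underside; 52 high in all. Starts on the chute's deck near its low end, tilted with it. Friction holds it on the deck; pushed at mid-height it just slides.
- chute: Plywood chute, fixed, 320 x 82 mm. Origin on the table under its middle; axes level, +x uphill. Deck 55 mm high at x=0, rising 6 deg; lane 66 wide. From x=-159 to -60 mm two metal rails overhang it: underside 15, top 20 above deck, 48 slot between. Beyond, open above, walls 12 high. 13 mm stops at both ends. The foot lifts out once its centre is beyond x=-28 mm; upper stop holds it at +118.
- tray: Shallow empty plywood tray, fixed, 170 mm (its x) by 150 mm (its y), 22 mm high, walls and floor 5 mm thick. Origin at the centre of its underside, z up. It stands left or right of the chute; a cardboard box of clothes pegs, same outline but 50 mm high, stands on the other side and is not the tray.
- spare_mid (a point): Spare foot of exactly the same shape, standing upright on the table beyond the tray or the peg box; the point is its centre, 26 mm above the table. It must stay where it is.
There are look-alikes about, which are no part of the job. Leave any red look-alike of the part that bears foot_mid alone. Several things have the shape of the tray; the one meant has the colours described above.

How it is judged:
By the outcome, as a careful person would: the job done as asked, in the order asked, and still so for the second after the job is handed in, with the robot touching nothing.
It also fails if it takes over 48 s, if anything falls off the work surface, if the arm or the gripper's body presses on something with over 40 N, if the wrist force passes 120 N, or if a joint passes its speed limit or range.

## Working session

There is one attempt and no reset: what is moved stays moved. The work goes in short steps, Python scripts to look and compute and a tool call to move; the robot and the scene stay as the last step left them, time stands still between calls to the robot, and variables do not carry over. Pictures are saved under pics/ and viewed, about 8 in all and at most 12, crops included, and the job is handed in when it is done.

Besides the shell and the picture viewer there is one more tool, called after "Request:" as name(argument=value, ...) on one line, values as JSON. play_rows: Moves the arm, as the interface text tells. Its arguments: {"type":"object","properties":{"motion":{"type":"array","items":{"type":"array"}}},"required":["motion"]}

```bash
ls; mkdir -p pics; python3 - <<'E'
from bench import *
import cv2,numpy as np
print(read_state())
for n in("top","side"):
    p,d=snapshot(n); cv2.imwrite(f"pics/{n}0.png",p[:,:,::-1]); np.savez(f"{n}0.npz",p=p,d=d)
    c=camera_info(n); print(n,c)
E
```

```text
pics
{'t': 0.0, 'joint_positions': array([ 1.38720726,  0.50184085, -0.4267576 ,  1.55146313,  0.22081627,
        1.13830952, -0.21027302]), 'joint_vel': array([-0.00136692,  0.0013225 , -0.00047979, -0.00029591, -0.00076694,
        0.00042834, -0.00022283]), 'effort': array([-3.80782767e-04, -5.66589153e+01, -5.81658304e+00, -2.79112923e+01,
       -6.87508006e-02,  3.07765289e-02,  1.99836236e-04]), 'tcp_pos': array([ 280.47511075, -585.58408693,  225.67432707]), 'orientation': array([-0.15599503, -0.68938755, -0.15735383,  0.68967393]), 'ft_force': array([ 0.18858987,  0.25614816, -1.03047363]), 'torque': array([0.05769954, 0.05227501, 0.00011234]), 'width': 91.97038720376779}
top {'intrinsics': array([[399.77460757,   0.        , 277.56444271],
       [  0.        , 399.77460757, 214.96016115],
       [  0.        ,   0.        ,   1.        ]]), 'rvec': array([ 2.01315474, -2.17536027,  0.26180859]), 'tvec': array([-4.42234752e-01,  4.86437189e+02,  1.08596086e+03])}
side {'intrinsics': array([[515.48625844,   0.        , 277.69211559],
       [  0.        , 515.48625844, 200.13771067],
       [  0.        ,   0.        ,   1.        ]]), 'rvec': array([ 0.46538529, -2.59529441,  1.38529715]), 'tvec': array([ 421.70317118,  181.78486618, 1061.25633276])}
```

View pics/top0.png

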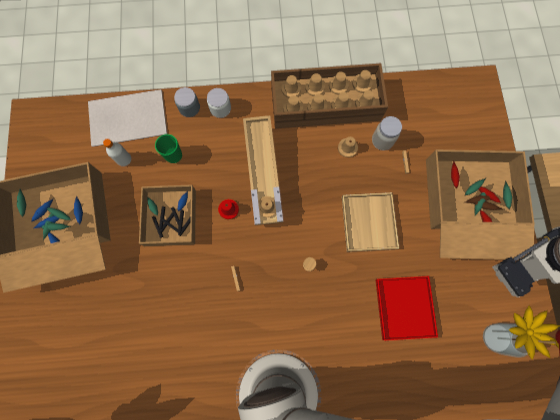

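View pics/side0.png

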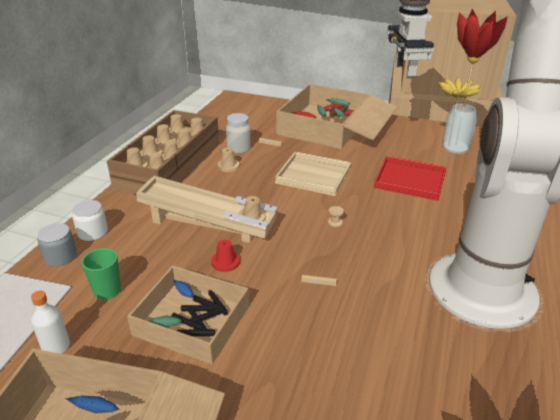

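The top view shows the chute with its rails at (267,205) and the jammed foot at (268,205). The plywood tray is at (370,222), the spare at (348,147), the peg box at (167,215) and the red look-alike at (229,209). Next I'll get metric positions from the depth.

```bash
cat > h.py <<'E'
import cv2,numpy as np
from scipy.spatial.transform import Rotation as R
def cloud(d,c):
    K=c["intrinsics"];v,u=np.mgrid[:d.shape[0],:d.shape[1]]
    P=np.stack([(u-K[0,2])/K[0,0]*d,(v-K[1,2])/K[1,1]*d,d],-1)
    return (P-c["tvec"])@cv2.Rodrigues(c["rvec"])[0]   # R^T(P-t)
def rect(W,m):
    m=cv2.morphologyEx(m.astype(np.uint8),cv2.MORPH_OPEN,np.ones((2,2)))
    n,l,s,_=cv2.connectedComponentsWithStats(m); k=1+np.argmax(s[1:,4])
    q=W[l==k]; return q,cv2.minAreaRect(q[:,:2].astype(np.float32))
def proj(X,c):
    return cv2.projectPoints(np.atleast_2d(np.float64(X)),c["rvec"],c["tvec"],c["intrinsics"],None)[0][:,0]
E
python3 - <<'E'
from bench import *
from h import *
z=np.load("top0.npz");c=camera_info("top");W=cloud(z["d"],c)
def box(u0,u1,v0,v1):
    m=np.zeros(W.shape[:2],bool);m[v0:v1,u0:u1]=1;return m&(z["d"]>0)
Z=W[...,2]
print("table z",np.median(Z[box(300,340,170,200)]))
b=box(238,292,110,230)
q,r=rect(W,b&(Z>25)); print("chute",r,cv2.boxPoints(r).tolist())
print("end heights", [np.median(Z[v,u]) for u,v in((258,140),(262,165),(265,180))])
q,_=rect(W,b&(Z>82)&box(255,285,185,225)); print("foot>82",q.mean(0),q.min(0),q.max(0),len(q))
q,r=rect(W,box(335,410,185,260)&(Z>12)); print("tray",r,np.median(q[:,2]))
q,r=rect(W,box(335,361,130,165)&(Z>40)); print("spare top",q.mean(0),r)
q,r=rect(W,box(335,361,130,165)&(Z>5)); print("spare all",q.mean(0),r)
q,r=rect(W,box(135,200,180,250)&(Z>40)); print("peg",r,q[:,2].max())
s=read_state();print(R.from_quat(s["orientation"],scalar_first=True).as_matrix().round(3))
E
```

```text
table z -0.8320055519135094
chute ((519.5813598632812, -11.956527709960938), (617.0601806640625, 85.00149536132812), 2.2372968196868896) [[209.62728881835938, 18.46733856201172], [212.94564819335938, -66.4693603515625], [829.535400390625, -42.380393981933594], [826.217041015625, 42.556304931640625]]
end heights [np.float64(61.57967142393202), np.float64(53.54318566467649), np.float64(56.59816851326305)]
foot>82 [506.22759813 -11.49094624  99.4786701 ] [211.1242617  -27.64831958  61.66118147] [ 524.89015002    4.14272522 1170.88209133] 111
tray ((343.8922119140625, -246.71392822265625), (185.4550323486328, 491.92041015625), 50.99401092529297) 15.617383192382809
spare top [ 697.17863865 -277.05196741   45.84438364] ((702.116943359375, -284.8534851074219), (27.610820770263672, 52.506202697753906), 27.284915924072266)
spare all [ 686.0953296  -272.03308722   38.28189912] ((478.14569091796875, -145.24612426757812), (59.95219802856445, 586.9453735351562), 59.012535095214844)
peg ((391.3262939453125, 163.95703125), (496.42706298828125, 136.34716796875), 30.2093563079834) 1170.8820913348911
[[-0.001  0.432 -0.902]
 [ 0.002 -0.902 -0.432]
 [-1.    -0.002 -0.   ]]
```

```bash
python3 -c "
import cv2
a=cv2.imread('pics/top0.png')[105:275,220:420]
cv2.imwrite('pics/top0c.png',cv2.resize(a,None,fx=3.5,fy=3.5,interpolation=2))"
```

```text
(no output)
```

View pics/top0c.png

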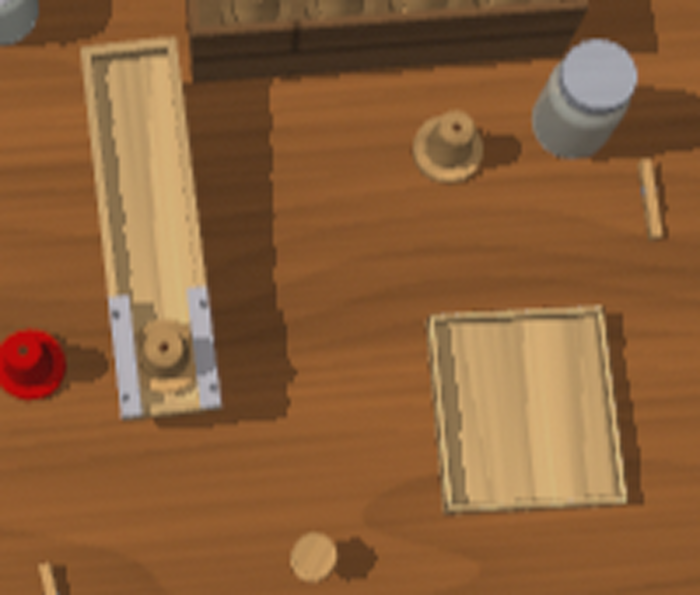

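The crop shows the chute's upper corners at (83,48) and (177,38), its lower rail corners at (122,418) and (220,407), and the foot top at (165,345). The tray's rim corners are (430,316), (603,307), (627,500) and (446,512). The tiny mask shift let no-reading pixels into the rectangles above, so I'll cast these corners onto planes instead.

```bash
cat >> h.py <<'E'
def ray(uv,zp,c):
    K=c["intrinsics"];Rm=cv2.Rodrigues(c["rvec"])[0];o=-Rm.T@c["tvec"]
    uv=np.atleast_2d(np.float64(uv));D=np.c_[(uv-K[[0,1],[2,2]])/K[0,0],np.ones(len(uv))]@Rm
    return o+D*((zp-o[2])/D[:,2])[:,None]
E
python3 - <<'E'
from bench import *
from h import *
z=np.load("top0.npz");c=camera_info("top");W=cloud(z["d"],c);Z=W[...,2];d=z["d"]
cr=lambda L:(np.array(L)+.5)/3.5-.5+[220,105]
a=ray(cr([(83,48),(177,38)]),84,c);b=ray(cr([(122,418),(220,407)]),57.5,c)
A,B=a.mean(0)[:2],b.mean(0)[:2];print(a,b,"len",np.linalg.norm(A-B),"mid",(A+B)/2,"yaw",np.degrees(np.arctan2(*(A-B)[::-1])))
t=ray(cr([(430,316),(603,307),(627,500),(446,512)]),22,c);print("tray",t,t.mean(0))
print("foot top ray",ray(cr([(165,345)]),93,c))
ok=(d>500)&(Z<130)
for n,(u0,u1,v0,v1),z0 in(("foot",(255,285,185,225),80),("spare",(335,361,130,165),42),("spareall",(335,361,130,165),4),("chute",(238,292,110,230),30),("tray",(335,410,185,260),12),("peg",(135,200,180,250),40)):
    m=np.zeros_like(ok);m[v0:v1,u0:u1]=1;q=W[m&ok&(Z>z0)]
    print(n,len(q),np.median(q,0),np.percentile(q,[2,98],0).tolist(),cv2.minAreaRect(q[:,:2].astype(np.float32)))
    if n=="foot":
        t=q[q[:,2]>88];print(" top",t.mean(0),len(t),cv2.minEnclosingCircle(t[:,:2].astype(np.float32)))
E
```

```text
[[782.24511351  41.10589531  84.        ]
 [785.2873864  -39.33005032  84.        ]] [[463.76686064  29.57959531  57.5       ]
 [466.73844292 -50.79730194  57.5       ]] len 318.7210191938948 mid [624.50945087  -4.86046541] yaw 2.067198663009459
tray [[ 540.61471416 -237.37732264   22.        ]
 [ 537.07961341 -386.06064949   22.        ]
 [ 369.90706595 -381.59825158   22.        ]
 [ 371.55555432 -230.98676385   22.        ]] [ 454.78923696 -309.00574689   22.        ]
foot top ray [[512.69626138 -10.04840316  93.        ]]
foot 111 [511.04504985  -8.79049964  93.33221357] [[497.0071451837763, -24.394151794375077, 83.90318440390345], [525.2637979931478, 6.156186664413396, 99.03946909321307]] ((511.1300964355469, -8.725227355957031), (30.185367584228516, 30.324235916137695), 51.99960708618164)
 top [511.89581023  -8.48794602  93.76052328] 100 ((512.1173706054688, -8.545741081237793), 16.09328269958496)
spare 94 [ 699.62363144 -273.59528009   51.15990153] [[684.8041785286779, -288.0395681953814, 44.49572635890818], [714.6351459871139, -259.30618483538535, 55.59111913831071]] ((700.12
[... 494 characters left out ...]
413415944, 36.777033805985916, 93.01908873777573]] ((645.414306640625, -36.52073669433594), (353.01226806640625, 148.5749969482422), 2.3774538040161133)
tray 462 [ 458.55997176 -315.35717344   20.10558429] [[371.54840462125117, -383.9048574329527, 12.59740239258863], [542.1955268955882, -233.3775644198994, 25.053799637163934]] ((457.18768310546875, -309.3738708496094), (151.5958709716797, 171.1183624267578), 88.42936706542969)
peg 487 [524.49856997 291.2841772   47.66350433] [[432.3240970040303, 207.8575744853458, 40.43543327891052], [604.2495271649498, 361.28667526012214, 52.65366914798961]] ((518.8121337890625, 284.9964294433594), (152.31101989746094, 172.1723175048828), 87.58954620361328)
```

The numbers agree with the given sizes:

| Thing | Measured |
|---|---|
| Chute origin | (624.5, -5), yaw 2.1° |
| Foot | about -108 mm along the chute, on the lane centre line |
| Tray centre | (457, -309) |
| Spare | (700, -274) |

My plan is to straddle the foot with open jaws lying along the chute, with the tool tilted 6°. The downhill finger will push it up past the rails, then I close and lift. I start by moving above it.

```bash
cat >> h.py <<'E'
YAW=np.radians(2.07);O=np.array([624.5,-5,0]);e=np.array([np.cos(YAW),np.sin(YAW),0]);T=np.radians(6)
up=np.array([0,0,1.]);along=e*np.cos(T)+up*np.sin(T);nrm=-e*np.sin(T)+up*np.cos(T)
def deck(x,h): return O+e*x+up*(55+np.tan(T)*x)+nrm*h      # point h above deck at local x
Rd=np.stack([-nrm,along,np.cross(-nrm,along)],1)            # tilted tool
Rv=np.stack([-up,e,np.cross(-up,e)],1)                      # vertical tool
def go(s,p,Rt):
    R0=R.from_quat(s["orientation"],scalar_first=True)
    print("t",s["t"],"pos",s["tcp_pos"].round(1),"w",round(s["width"],1),"F",s["ft_force"].round(1))
    print("shift",(R0.inv().apply(np.asarray(p)-s["tcp_pos"])/150).round(3),"turn",((R0.inv()*R.from_matrix(Rt)).as_rotvec()/2/np.pi).round(4))
E
```

Request:
play_rows(motion=[[[0,-0.19,-0.2],[-0.02,0,0],100],[[0,-0.38,-0.4],[-0.04,0,0],100],[[0,-0.57,-0.6],[-0.06,0,0],100],[[0,-0.76,-0.8],[-0.08,0,0],100],[[0,-0.95,-1.0],[-0.1,0,0],100]])

```text
t: 0.72
tcp_pos: [354.7, -391.4, 226.4]
orientation: [-0.363, -0.607, -0.364, 0.607]
ft_force: [-0.0, -0.0, 0.2]
width: 91.9
```

```bash
python3 - <<'E'
from bench import *
from h import *
s=read_state();go(s,deck(-108,150),Rd);print(s["joint_positions"].round(2))
E
```

```text
t 0.725 pos [ 354.7 -391.4  226.4] w 91.9 F [-0.  -0.   0.2]
shift [ 0.224 -0.342 -2.705] turn [-0.0839  0.0044  0.0164]
[ 1.32  0.31 -0.65  1.85  0.22  1.05  0.1 ]
```

Request:
play_rows(motion=[[[0,-0.03,-0.2],[-0.017,0.001,0.003],100],[[0,-0.06,-0.4],[-0.034,0.002,0.006],100],[[0,-0.09,-0.6],[-0.05,0.003,0.01],100],[[0,-0.12,-0.8],[-0.067,0.004,0.013],100],[[0,-0.15,-1.0],[-0.084,0.0044,0.0164],100]])

```text
t: 1.35
tcp_pos: [406.1, -249.1, 226.5]
orientation: [0.534, 0.517, 0.482, -0.463]
ft_force: [-0.5, 0.6, 0.5]
width: 92.0
```

```bash
python3 - <<'E'
from bench import *
from h import *
s=read_state();go(s,deck(-108,150),Rd);print(s["joint_positions"].round(2))
E
```

```text
t 1.35 pos [ 406.1 -249.1  226.5] w 92.0 F [-0.5  0.6  0.5]
shift [ 0.295  0.662 -1.574] turn [ 0.      0.     -0.0002]
[ 1.32  0.17 -0.85  2.03  0.1   0.9   0.46]
```

Request:
play_rows(motion=[[[0.02,0.08,-0.2],[0,0,0],100],[[0.04,0.16,-0.4],[0,0,0],100],[[0.06,0.24,-0.6],[0,0,0],100],[[0.08,0.32,-0.8],[0,0,0],100],[[0.1,0.4,-1.0],[0,0,0],100]])

```text
t: 1.98
tcp_pos: [462.4, -97.4, 217.9]
orientation: [0.533, 0.518, 0.481, -0.465]
ft_force: [0.7, -1.2, 0.2]
width: 92.0
```

Request:
play_rows(motion=[[[0.04,0.05,-0.12],[0,0,0],100],[[0.08,0.1,-0.24],[0,0,0],100],[[0.12,0.16,-0.36],[0,0,0],100],[[0.16,0.21,-0.48],[0,0,0],100],[[0.195,0.262,-0.574],[0,0,0],100]])

```text
t: 2.6
tcp_pos: [501.6, -10.0, 192.6]
orientation: [0.533, 0.518, 0.482, -0.464]
ft_force: [-0.2, -0.4, 0.2]
width: 91.9
```

```bash
python3 - <<'E'
from bench import *
from h import *
s=read_state();go(s,deck(-108,150),Rd);print(s["joint_positions"].round(2))
c=camera_info("wrist");p,d=snapshot("wrist");np.savez("w1.npz",p=p,d=d,**c)
cv2.imwrite("pics/w1.png",p[:,:,::-1])
for x,h in((-108,0),(-113,52)):print(proj(deck(-108,h),c))
E
```

```text
t 2.6 pos [501.6 -10.  192.6] w 91.9 F [-0.2 -0.4  0.2]
shift [-0.002 -0.004 -0.004] turn [-0.0005  0.0001  0.    ]
[ 0.78  0.3  -0.93  2.03  0.33  0.85 -0.29]
[[281.15817209 194.17062307]]
[[281.06532865 208.23631422]]
```

View pics/w1.png

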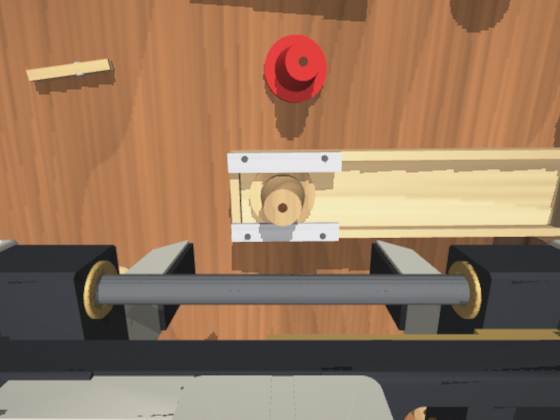

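The foot's top appears at (283,208) against a predicted (281,208), so the pose is good to about 1 mm. I'll descend astride it to 20 mm above the deck.

Request:
play_rows(motion=[[[0.2,0,0],[0,0,0],100],[[0.4,0,0],[0,0,0],100],[[0.6,0,0],[0,0,0],100],[[0.76,0,0],[0,0,0],100],[[0.867,0,0],[0,0,0],100]])

```text
t: 3.28
tcp_pos: [514.8, -10.9, 62.6]
orientation: [0.533, 0.518, 0.482, -0.465]
ft_force: [0.3, -0.5, 0.8]
width: 92.1
```

Request:
play_rows(motion=[[[0,0.04,0],[0,0,0],100],[[0,0.08,0],[0,0,0],100],[[0,0.12,0],[0,0,0],100],[[0,0.17,0],[0,0,0],100],[[0,0.22,0],[0,0,0],100]])

```text
t: 3.9
tcp_pos: [548.5, -9.5, 67.6]
orientation: [0.533, 0.518, 0.481, -0.465]
ft_force: [-2.0, -0.0, 1.2]
width: 91.6
```

```bash
python3 - <<'E'
from bench import *
from h import *
s=read_state();go(s,deck(32,19.5),Rd);print(s["joint_positions"].round(2))
E
```

```text
t 3.9 pos [548.5  -9.5  67.6] w 91.6 F [-2.  -0.   1.2]
shift [ 0.007  0.71  -0.015] turn [-0.0006  0.0002 -0.0001]
[ 0.55  0.57 -0.72  2.01  0.61  0.67 -0.52]
```

Force of -2 N along x: contact has begun. I'll push slowly along the deck.

Request:
play_rows(motion=[[[0,0.05,0],[0,0,0],100],[[0,0.1,0],[0,0,0],100],[[0,0.15,0],[0,0,0],100],[[0,0.2,0],[0,0,0],100],[[0,0.24,0],[0,0,0],100]])

```text
t: 4.53
tcp_pos: [584.7, -8.2, 71.1]
orientation: [0.533, 0.518, 0.481, -0.464]
ft_force: [-1.9, -0.2, 0.4]
width: 92.0
```

Request:
play_rows(motion=[[[0,0.05,0],[0,0,0],100],[[0,0.1,0],[0,0,0],100],[[0,0.15,0],[0,0,0],100],[[0,0.2,0],[0,0,0],100],[[0,0.24,0],[0,0,0],100]])

```text
t: 5.15
tcp_pos: [620.4, -7.0, 74.9]
orientation: [0.533, 0.518, 0.481, -0.464]
ft_force: [-0.9, -0.2, 0.8]
width: 91.7
```

Request:
play_rows(motion=[[[0,0.05,0],[0,0,0],100],[[0,0.1,0],[0,0,0],100],[[0,0.15,0],[0,0,0],100],[[0,0.2,0],[0,0,0],100],[[0,0.23,0],[0,0,0],100]])

```text
t: 5.78
tcp_pos: [654.8, -5.8, 78.6]
orientation: [0.533, 0.518, 0.481, -0.464]
ft_force: [-1.1, -0.1, 0.0]
width: 91.8
```

```bash
python3 - <<'E'
from bench import *
from h import *
s=read_state();go(s,deck(5,18),Rd)
p,d=snapshot("side");c=camera_info("side")
print(proj(deck(5,52),c))
cv2.imwrite("pics/s2.png",cv2.resize(p[120:300,80:340,::-1],None,fx=3,fy=3))
E
```

```text
t 5.775 pos [654.8  -5.8  78.6] w 91.8 F [-1.1 -0.1  0. ]
shift [ 0.015 -0.183 -0.012] turn [-0.0006  0.0001 -0.0002]
[[207.25589178 186.39467614]]
```

View pics/s2.png

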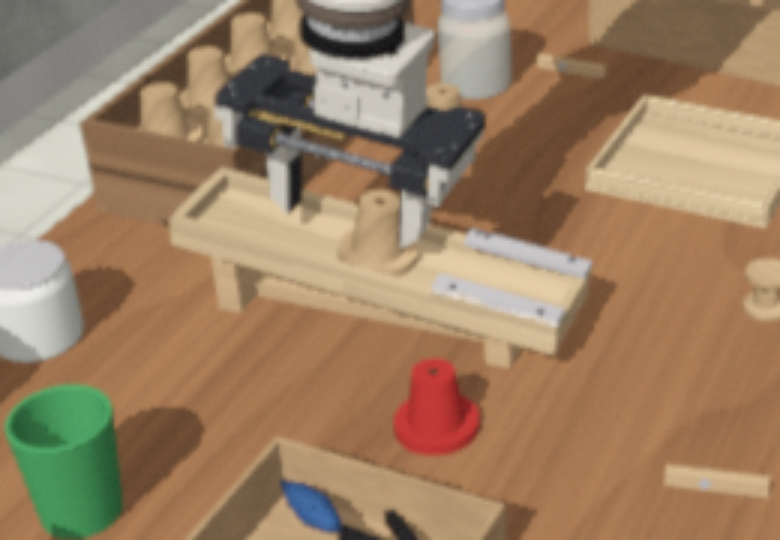

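The foot stands upright on the deck clear of the rails. Its top is at full-frame (207,186) against (207,186) predicted for chute x = +5. I'll centre the jaws, close and lift.

Request:
play_rows(motion=[[[0.0,-0.05,0],[0,0,0],100],[[0.01,-0.1,0],[0,0,0],100],[[0.01,-0.15,0],[0,0,0],100],[[0.01,-0.183,-0.01],[0,0,0],60],[[0.01,-0.183,-0.01],[0,0,0],20]])

```text
t: 6.45
tcp_pos: [626.5, -5.1, 74.2]
orientation: [0.534, 0.518, 0.481, -0.464]
ft_force: [0.5, -0.6, 1.1]
width: 76.7
```

Request:
play_rows(motion=[[[0,0,0],[0,0,0],20],[[0,0,0],[0,0,0],10],[[0,0,0],[0,0,0],10],[[0,0,0],[0,0,0],10],[[0,0,0],[0,0,0],10]])

```text
t: 7.08
tcp_pos: [626.9, -5.3, 74.0]
orientation: [0.533, 0.518, 0.481, -0.464]
ft_force: [0.5, -0.0, 0.1]
width: 37.1
```

Request:
play_rows(motion=[[[0,0,0],[0,0,0],10],[[-0.03,0,0],[0,0,0],10],[[-0.1,0,0],[0,0,0],10],[[-0.25,0,0],[0,0,0],10],[[-0.4,0,0],[0,0,0],10]])

```text
t: 7.7
tcp_pos: [620.9, -5.3, 136.0]
orientation: [0.534, 0.518, 0.481, -0.464]
ft_force: [0.2, 0.4, -1.0]
width: 37.7
```

```bash
python3 - <<'E'
from bench import *
from h import *
s=read_state();go(s,[457,-309,170],Rv);print(s["joint_positions"].round(2))
p,d=snapshot("side")
cv2.imwrite("pics/s3.png",cv2.resize(p[100:280,80:340,::-1],None,fx=3,fy=3))
E
```

```text
t 7.7 pos [620.9  -5.3 136. ] w 37.7 F [ 0.2  0.4 -1. ]
shift [-0.348 -1.128  1.988] turn [-0.0005  0.0001 -0.017 ]
[ 0.55  0.58 -0.77  1.8   0.54  0.87 -0.43]
```

View pics/s3.png

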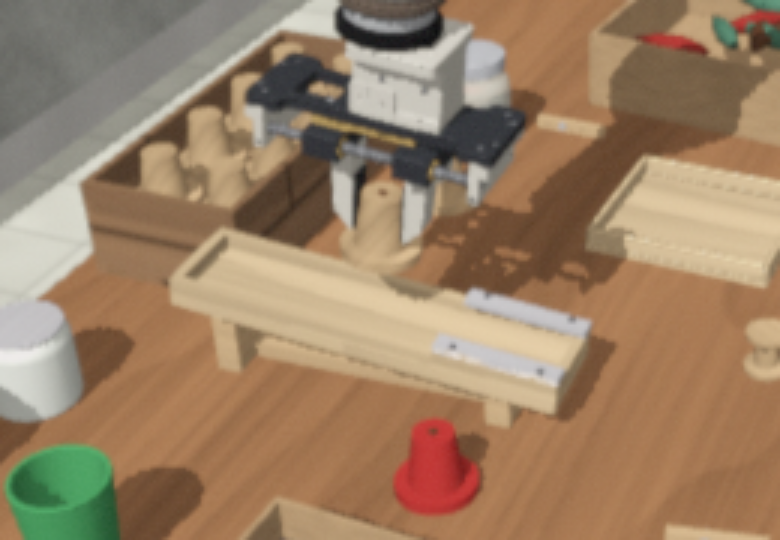

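The foot hangs squarely between the fingers, clear of the chute. I'll carry it to the tray and level it on the way.

Request:
play_rows(motion=[[[-0.06,-0.05,0.1],[0,0,-0.003],10],[[-0.12,-0.15,0.25],[0,0,-0.007],10],[[-0.18,-0.25,0.45],[0,0,-0.01],10],[[-0.24,-0.36,0.65],[0,0,-0.014],10],[[-0.3,-0.5,0.85],[0,0,-0.017],10]])

```text
t: 8.38
tcp_pos: [545.6, -136.5, 172.0]
orientation: [0.508, 0.492, 0.508, -0.492]
ft_force: [-0.1, 0.4, -0.9]
width: 37.4
```

Request:
play_rows(motion=[[[0,-0.11,0.2],[0,0,0],10],[[0,-0.22,0.4],[0,0,0],10],[[0,-0.33,0.6],[0,0,0],10],[[0,-0.44,0.8],[0,0,0],10],[[0,-0.54,0.95],[0,0,0],10]])

```text
t: 9.0
tcp_pos: [468.7, -282.4, 171.8]
orientation: [0.508, 0.492, 0.507, -0.493]
ft_force: [0.7, 0.2, -0.3]
width: 37.1
```

```bash
python3 - <<'E'
from bench import *
from h import *
s=read_state();go(s,[457,-309,27],Rv);print(s["joint_positions"].round(2))
E
```

```text
t 9.0 pos [ 468.7 -282.4  171.8] w 37.1 F [ 0.7  0.2 -0.3]
shift [ 0.966 -0.083  0.173] turn [-0.0008  0.0003  0.0001]
[ 1.13  0.47 -0.81  1.85  0.4   0.99  0.18]
```

Request:
play_rows(motion=[[[0.1,-0.04,0.09],[0,0,0],10],[[0.3,-0.083,0.173],[0,0,0],10],[[0.55,-0.083,0.173],[0,0,0],10],[[0.8,-0.083,0.173],[0,0,0],10],[[0.95,-0.083,0.173],[0,0,0],10]])

```text
t: 9.62
tcp_pos: [456.8, -305.7, 26.1]
orientation: [0.507, 0.491, 0.509, -0.492]
ft_force: [0.8, 0.4, -1.0]
width: 37.2
```

Request:
play_rows(motion=[[[0.007,0,0],[0,0,0],10],[[0.013,0,0],[0,0,0],10],[[0.02,0,0],[0,0,0],10],[[0.027,0,0],[0,0,0],10],[[0.027,0,0],[0,0,0],10]])

```text
t: 10.25
tcp_pos: [457.5, -307.2, 24.7]
orientation: [0.508, 0.491, 0.508, -0.492]
ft_force: [0.2, -0.5, -1.4]
width: 37.4
```

Request:
play_rows(motion=[[[0.003,0,0],[0,0,0],10],[[0.006,0,0],[0,0,0],10],[[0.009,0,0],[0,0,0],10],[[0.01,0,0],[0,0,0],10],[[0.01,0,0],[0,0,0],10]])

```text
t: 10.88
tcp_pos: [457.5, -307.1, 23.9]
orientation: [0.508, 0.491, 0.508, -0.493]
ft_force: [-3.7, 1.2, 11.1]
width: 37.0
```

Contact at 11 N: the foot is on the floor. I'll release and retreat.

Request:
play_rows(motion=[[[0,0,0],[0,0,0],55],[[0,0,0],[0,0,0],80],[[0,0,0],[0,0,0],100],[[0,0,0],[0,0,0],100],[[0,0,0],[0,0,0],100]])

```text
t: 11.5
tcp_pos: [457.4, -306.9, 22.6]
orientation: [0.508, 0.491, 0.508, -0.492]
ft_force: [0.1, 0.7, -0.3]
width: 82.5
```

Request:
play_rows(motion=[[[-0.1,0,0],[0,0,0],100],[[-0.3,0,0],[0,0,0],100],[[-0.5,0,0],[0,0,0],100],[[-0.75,0,0],[0,0,0],100],[[-1.0,0,0],[0,0,0],100]])

```text
t: 12.12
tcp_pos: [457.7, -306.7, 174.9]
orientation: [0.508, 0.491, 0.508, -0.492]
ft_force: [0.8, -0.6, -0.7]
width: 91.8
```

```bash
python3 - <<'E'
from bench import *
from h import *
s=read_state();go(s,[457,-309,174],Rv)
p,d=snapshot("side");c=camera_info("side");W=cloud(d,c)
m=np.zeros(d.shape,bool);m[100:200,265:360]=1
q=W[m&(d>500)&(W[...,2]>28)&(W[...,2]<70)&(abs(W[...,0]-457)<70)&(abs(W[...,1]+309)<70)];print(q.mean(0),q[:,2].max(),len(q),proj([457,-309,57],c))
p2,d=snapshot("top");W=cloud(d,camera_info("top"));q=W[(d>500)&(abs(W[...,0]-700)<40)&(abs(W[...,1]+274)<30)&(W[...,2]>42)&(W[...,2]<65)]
print("spare",np.median(q,0),len(q))
cv2.imwrite("pics/s4.png",cv2.resize(p[70:250,180:440,::-1],None,fx=3,fy=3))
E
```

```text
t 12.125 pos [ 457.7 -306.7  174.9] w 91.8 F [ 0.8 -0.6 -0.7]
shift [ 0.006 -0.005  0.015] turn [-0.0005  0.0001  0.0001]
[ 455.73811434 -294.52248612   45.8590221 ] 59.85788581760564 180 [[314.49217186 157.51157365]]
spare [ 698.38918327 -273.36748894   51.21285384] 98
```

View pics/s4.png

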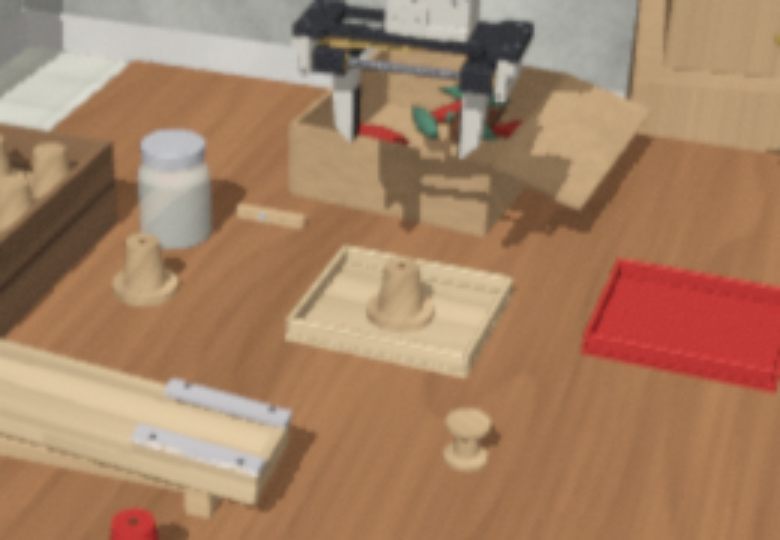

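The foot stands upright in the middle of the plywood tray, its top at crop (403,265). The spare hasn't moved, and the gripper is well clear.

```bash
python3 -c "
from bench import *
print(hand_in())"
```

```text
the job is handed in; nothing more can be done
None
```

The jammed foot is out of the chute and standing upright near the centre of the plywood tray. The job is handed in; that call gives no verdict.

**How it went:** I set the open jaws astride the foot, tilted 6° to match the deck. The downhill finger pushed it about 110 mm up the chute, clear of the rails (centre near x = +5 mm, past the -28 mm needed). I then gripped it at about 37 mm opening, lifted it off the deck, levelled it and lowered it until it touched the tray floor. After releasing, I raised the gripper about 150 mm.

**Last checks:**
- **Foot:** it is upright in the tray, released at about (457, -307). The depth readings put its top at about 60 mm against 57 mm expected, which I take as depth noise.
- **Spare:** it measured (698, -273), against (700, -274) before. That difference is within measuring error.
- **Red look-alikes:** I never went near the red foot or the red tray.
- **Forces and time:** the largest wrist force I read was about 12 N, at set-down. The clock stood at about 12 s of the 48 s allowed.

No check failed. The first rectangle fits were spoiled by bad depth pixels, so I replaced them with positions cast from the picture corners before moving.

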